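# Roll the bottle caddy onto its parking mat

### The job

The small steel bottle caddy has been left askew with its rear swivel castors turned sideways. Take it by its push bar and push it forwards until both swivel castors trail straight behind, before its front wheels reach the cork mat; then steer it onto the mat and leave it parked with its tray squarely over the middle, lined up with the mat's long sides, its castors still trailing straight. Keep it rolling with all its wheels on the stand, and let nothing on it or round it be knocked over or pushed about.

Things in the scene. Friction and masses are not known exactly. Their poses are not given: they have to be found in the camera images.
- caddy_deck (a point): Caddy: a steel tray 200 long x 130 wide with a gallery rail, about 0.85 kg empty, on four castors with 25 mm wheels. This point is the centre of the tray's upper face, 44 mm above the stand. Its x axis points forwards (away from the push bar), y to the caddy's left, z up. The rear castors swivel; their pivots lie 62 mm behind this point, 46 mm to either side.
- front_axle (a point): Middle of the caddy's front axle line, 70 mm ahead of the tray's centre, 12.5 mm above the stand; axes as the caddy's. The two front wheels, 92 mm apart, do not swivel: they roll only along the caddy's x axis. All wheels turn easily; the caddy stays where it is let go.
- push_bar (a point): Middle of the caddy's push bar, 125 mm behind the tray's centre and 165 mm above the stand; axes as the caddy's. The level bar runs along y, is 12 mm thick with a 70 mm rubber sleeve (bends and uprights 52 mm to either side), and is free all round. The nearest bottle stands 85 mm ahead of it and is 20 mm higher.
- castor_left (a joint): Swivel of the rear left castor: 0 when its wheel lies straight behind its pivot (16 mm trail), as it does after rolling forwards; positive is anticlockwise from above; no end stops. It swings to trail of itself when the caddy rolls forwards some 50 mm.
- castor_right (a joint): Swivel of the rear right castor; as castor_left.
- castor_left_hub (a point): Hub of the rear left castor's wheel, 16 mm from the swivel axis, 12.5 mm above the stand; x axis points from the wheel to the swivel axis, horizontally.
- castor_right_hub (a point): Hub of the rear right castor's wheel; as the left one.
- mat: Parking mat: a thin flat cork sheet lying on the stand, 240 x 170 and about 1 mm thick, to be rolled over freely. Origin at its centre; x along its long side (pointing the way the caddy comes in, towards the robot's right), y along its short side. It lies to the robot's right of the caddy; it is fixed.
- mixing_tin: Steel shaker tin, 74 diameter x 156 high, standing loose on the front half of the caddy. Origin at the centre of its foot, z up along its axis.
- bottle_a: Small dasher bottle with a light cap, 47 diameter x 138 high, standing loose on the caddy behind the tin, on the left. Origin at the centre of its foot, z up.
- bottle_b: Small dasher bottle with a dark cap, 47 diameter x 138 high, standing loose on the caddy behind the tin, on the right. Origin at the centre of its foot, z up.
- jug: Bystander: copper water jug, 111 x 181 x 215 high, at the far right of the stand. Origin at its foot, z up.
- wine: Bystander: wine bottle, 74 diameter x 299 high, at the far edge of the stand. Origin at the centre of its foot, z up.
- glass_a: Bystander: upturned tumbler, 68 diameter x 102 high, at the far edge of the stand. Origin at the centre of its foot, z up.
- glass_b: Bystander: upturned tumbler like glass_a, to its left.
There are look-alikes about, which are no part of the job. Leave any green or red look-alike of the bottle_a alone.

How it is judged:
By the outcome, as a careful person would: the job done as asked, in the order asked, and still so for the second after the job is handed in, with the robot touching nothing.
It also fails if it takes over 45 s, if anything falls off the work surface, if the arm or the gripper's body presses on something with over 40 N, if the wrist force passes 120 N, or if a joint passes its speed limit or range.

### The arm

A 6-joint arm with a two-finger parallel gripper is mounted at the origin on a cart in front of the work surface, level with it; the furniture and walls round the work are solid. World frame = base frame: x ahead of the robot, y to its left, z up, the work surface at z = 0. Lengths are in m, angles in rad, forces in N, time in s.
With the tool pointing down it reaches from about 0.275 to 0.875 m from the base axis. Payload 12.5 kg.
Tool frame: the origin (TCP) lies between the finger pads; the fingertips stand 22 mm ahead of it and the grasp point (between the pads) lies 3 mm ahead of it (arm.tip_reach is the distance from the TCP to the fingertips, in m); z points along the fingers, y is the direction in which the jaws open and shut (so a half turn about z gives the same grasp; the last joint's range is limited). The gripper opens to 85 mm and grips with 20 to 120 N. Pads are 22 mm wide; open, the fingers measure 114 mm over their backs; the gripper's body (76 mm by 85 mm) begins 54 mm behind the grasp point. The pads swing forward as they close: fully open they stand 13 mm farther back than shut.
Start: joints at [1.159, 0.351, 1.652, -0, 1.139, -0.085], TCP at [0.177, 0.521, 0.253] pointing down, gripper open.
Joint ranges: [-2.75, 2.75], [-0.79, 2.1], [0.01, 2.65], [-1.57, 4.71], [0.07, 3.14], [-2.87, 2.87]. Speed limits (rad/s): [2.22, 2.22, 2.79, 3.14, 3.14, 3.14].

### API

Orientations are given as a unit quaternion [x, y, z, w].
In Python, from rig import arm gives the robot as it stands.
- The arm moves only by the tool carry_out, never from a script. Its argument "steps" is text: rows parted by semicolons, each of 5 numbers parted by spaces: the shift along the tool's x, y, z in units of 200 mm (1.0 is 200 mm), then the turn about the tool's z in units of 180 degrees (1.0 is 180 degrees), then the opening, from 0 (shut) to 1 (fully open). In form: x y z yaw grip; .... A call has 1 to 12 rows; each row is the pose to reach, as a shift and turn from the pose measured when the call began, along the tool's axes at that moment, turning the shorter way round; what a row does not reach only later rows make up. A row lasts 1/10 s, in which the tool goes at most 50 mm and 8.59 degrees, less where a joint would pass 70% of its speed; a pose out of reach is approached as far as the arm can. A call with a number of a shift or a turn outside -1 to 1 is refused whole. A call with a gripper value outside its range is refused whole. The fingers move at their own pace and stop on an object; the grip force is fixed at half the most. Time passes only in rows, so rows that repeat a pose let the fingers close. It gives the time, the measured TCP pose, the force and the opening at its end, in the units of the state.
- arm.read_state(): the state, without advancing time (a new reading comes with each control period).
- arm.capture(name): name is "scene" or "top" or "wrist"; returns (picture, depth): 384x512x3 uint8, red, green, blue; 384x512 float32, m along the optical axis (not along the pixel's ray), 0 where there is no reading.
- arm.camera_params(name): a dict with "mtx" (3x3 intrinsics, pixels), "camera_from_world" (4x4, takes a point from world to camera coordinates). Camera axes: x right, y down, z forward; pixel columns grow to the right and rows downward; lengths in m; the calibration is good to about 2 mm. A picture is of the moment at which its call begins: read the wrist's pose just before it. camera_params takes no time and is no camera call; for the wrist camera it gives the pose at the moment of the call.
- arm.hand_in(): hands the job in, once; it reports no verdict.
Trained networks look in the newest picture that a camera, given by its name, has taken for a name from the list of things; names that differ only in an ending like _2 or _b are one class to them, and where a whole thing is asked for, a point or a joint stands for the part that bears it (a point fixed in the world has none). Each returns a list of dicts, best first, with "confidence" (0 to 1); they miss things now and then, are a little off and sometimes report something else, mostly with a low value. They report only what shows in the picture. A call takes as long as a camera call. They do not tell look-alikes from the thing itself.
- arm.boxes_of(camera, thing): "extent" ([centre column, centre row, width, height] in pixels, round what is visible of it).
The state is a dict: "t": time; "joint_pos": joint angles; "joint_velocities": joint speeds; "joint_efforts": joint torques, N m; "tool_pos": TCP position; "orientation": TCP orientation; "force": force on the tool from outside, world axes, zero at the start; "moment": the same for the moment, N m; "finger_gap": finger opening in m.
Only numpy, scipy, OpenCV 4.12 (cv2) and the standard library are available. Lean on these libraries where they do the work, as an engineer would, in place of code of your own. Each camera call takes 0.05 s, during which the arm holds its last target.

## Working session

There is one attempt and no reset: what is moved stays moved. The work goes in short steps, Python scripts to look and compute and a tool call to move; the robot and the scene stay as the last step left them, time stands still between calls to the robot, and variables do not carry over. Pictures are saved under pics/ and viewed, and the job is handed in when it is done.

Besides the shell and the picture viewer there is one more tool, called after "Emit:" as name(argument=value, ...), one argument or row to a line, values as JSON. carry_out: Moves the arm, as the interface text tells. Shifts and turns lie within -1 to 1; 1 stands for 200 mm of shift or 180 degrees of turn. Its arguments: {"type":"object","properties":{"steps":{"type":"string"}},"required":["steps"]}

```bash
ls; mkdir -p pics
python3 - <<'E'
from rig import arm
import cv2,numpy as np
s=arm.read_state(); print({k:np.round(v,3) for k,v in s.items()}, arm.tip_reach)
for c in ["scene","top","wrist"]:
    p,d=arm.capture(c); cv2.imwrite(f"pics/{c}0.png",p[:,:,::-1]); np.save(f"pics/{c}0.npy",d)
    k=arm.camera_params(c); print(c,np.round(k['mtx'],1).tolist(),np.round(k['camera_from_world'],3).tolist())
E
```

```text
pics
{'t': np.float64(0.0), 'joint_pos': array([ 1.159,  0.351,  1.652, -0.   ,  1.139, -0.085]), 'joint_velocities': array([-0.001,  0.001,  0.002, -0.001, -0.001, -0.002]), 'joint_efforts': array([ 1.0000e-03, -5.0611e+01, -2.9140e+01, -0.0000e+00,  5.0000e-03,
       -0.0000e+00]), 'tool_pos': array([0.176, 0.521, 0.253]), 'orientation': array([ 0.163,  0.987, -0.001, -0.   ]), 'force': array([0.058, 0.148, 0.517]), 'moment': array([-0.024,  0.012, -0.034]), 'finger_gap': np.float64(0.086)} 0.022
scene [[419.4, 0.0, 261.5], [0.0, 419.4, 195.1], [0.0, 0.0, 1.0]] [[-0.987, 0.159, 0.002, 0.557], [0.126, 0.793, -0.596, 0.005], [-0.097, -0.588, -0.803, 1.233], [0.0, 0.0, 0.0, 1.0]]
top [[436.5, 0.0, 256.9], [0.0, 436.5, 195.3], [0.0, 0.0, 1.0]] [[-0.011, -1.0, 0.002, 0.008], [-0.996, 0.011, -0.084, 0.549], [0.084, -0.003, -0.996, 1.371], [0.0, 0.0, 0.0, 1.0]]
wrist [[267.9, 0.0, 256.2], [0.0, 267.9, 189.4], [0.0, 0.0, 1.0]] [[0.322, 0.947, -0.0, -0.55], [0.895, -0.304, 0.327, -0.041], [0.309, -0.106, -0.945, 0.381], [0.0, 0.0, 0.0, 1.0]]
```

View pics/scene0.png

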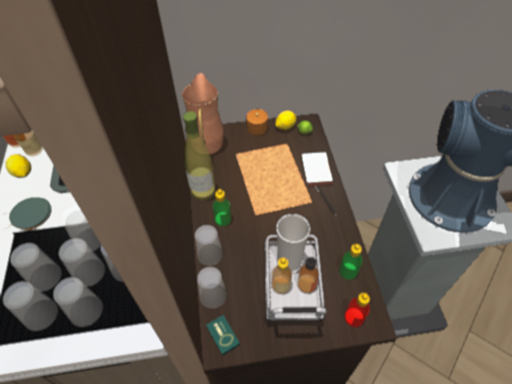

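View pics/top0.png

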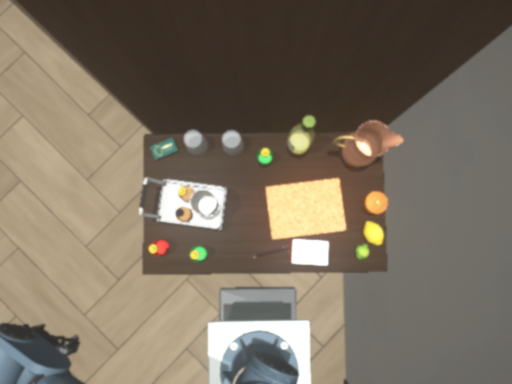

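View pics/wrist0.png

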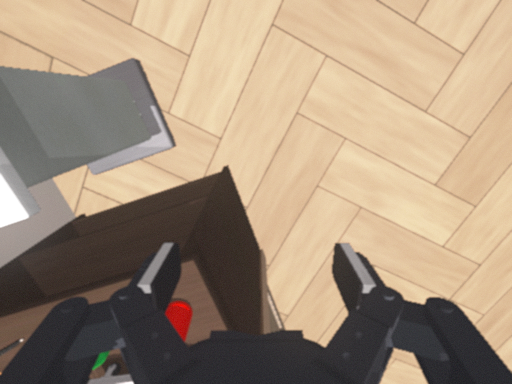

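The scene view shows the caddy at about (293,275), with its bar at (295,315), the tin at (293,240), bottle_a with the light cap at (283,275) and bottle_b at (308,275). The mat is at (273,180). In the top view the caddy is at (193,204), with its bar at (148,197) and the mat at (306,208). Look-alikes are green (265,157), green (199,253) and red (160,247).

```bash
cat > h.py <<'E'
import cv2,numpy as np
from rig import arm
def w2p(c,P,k=None):
    k=k or arm.camera_params(c); P=np.atleast_2d(P); T=k['camera_from_world']
    q=P@T[:3,:3].T+T[:3,3]; u=q@np.array(k['mtx']).T; return u[:,:2]/u[:,2:]
def ray_z(c,uv,z,k=None):
    k=k or arm.camera_params(c); uv=np.atleast_2d(uv).astype(float); T=np.array(k['camera_from_world']);R=T[:3,:3];o=-R.T@T[:3,3]
    d=np.c_[uv,np.ones(len(uv))]@np.linalg.inv(k['mtx']).T@R
    return o+d*((z-o[2])/d[:,2])[:,None]
def cloud(c,d,k=None):
    k=k or arm.camera_params(c); T=np.array(k['camera_from_world']);R=T[:3,:3]
    v,u=np.mgrid[:384,:512]; r=np.stack([u,v,np.ones_like(u)],-1)@np.linalg.inv(k['mtx']).T
    return (r*d[...,None]-T[:3,3])@R
E
python3 - <<'E'
from h import *
t=cv2.imread("pics/top0.png"); s=cv2.imread("pics/scene0.png")
cv2.imwrite("pics/topc.png",cv2.resize(t[125:275,135:395],None,fx=3,fy=3,interpolation=cv2.INTER_CUBIC))
cv2.imwrite("pics/topc2.png",cv2.resize(t[165:245,130:240],None,fx=7,fy=7,interpolation=cv2.INTER_CUBIC))
cv2.imwrite("pics/scc.png",cv2.resize(s[205:330,250:340],None,fx=4.7,fy=4.7,interpolation=cv2.INTER_CUBIC))
for c in ["top","scene"]:
    C=cloud(c,np.load(f"pics/{c}0.npy"))
    im=t if c=="top" else s
    hsv=cv2.cvtColor(im,cv2.COLOR_BGR2HSV)
    m=((hsv[...,0]>5)&(hsv[...,0]<22)&(hsv[...,1]>90)&(hsv[...,2]>150)).astype(np.uint8)
    m=cv2.morphologyEx(m,cv2.MORPH_OPEN,np.ones((3,3)))
    cs,_=cv2.findContours(m,0,2); b=max(cs,key=cv2.contourArea); 
    P=ray_z(c,b[:,0,:],0.001)[:,:2]; r=cv2.minAreaRect((P*1000).astype(np.float32)); print(c,"mat",r,cv2.minAreaRect(b))
    Q=C[m.astype(bool)];Q=Q[(abs(Q[:,2])<.02)];print(Q.mean(0))
for th in ["caddy_deck","push_bar","mat","mixing_tin","bottle_a","castor_left","front_axle","jug","wine","glass_a"]:
    for c in ["top","scene"]:
        print(th,c,[(np.round(b['extent']).tolist(),round(b['confidence'],2)) for b in arm.boxes_of(c,th)])
E
```

```text
top mat ((524.5303344726562, -384.51397705078125), (71.9517822265625, 71.4755859375), 89.34730529785156) ((376.0, 202.0), (22.0, 22.0), 90.0)
[ 0.54516403 -0.18491078  0.00316359]
scene mat ((507.4114074707031, -156.51202392578125), (172.92640686035156, 244.9451904296875), 6.306697845458984) ((273.1397705078125, 177.79644775390625), (68.56732940673828, 57.99852752685547), 72.34988403320312)
[ 5.07385914e-01 -1.50947198e-01  1.96227342e-04]
caddy_deck top [([183.0, 203.0, 89.0, 53.0], 0.67)]
caddy_deck scene [([295.0, 282.0, 63.0, 84.0], 0.73)]
push_bar top [([185.0, 194.0, 18.0, 16.0], 0.56)]
push_bar scene [([210.0, 247.0, 26.0, 37.0], 0.69), ([294.0, 278.0, 62.0, 83.0], 0.66)]
mat top [([304.0, 210.0, 81.0, 61.0], 0.78)]
mat scene [([274.0, 181.0, 76.0, 71.0], 0.9)]
mixing_tin top [([203.0, 203.0, 23.0, 24.0], 0.87)]
mixing_tin scene [([295.0, 243.0, 35.0, 55.0], 0.94)]
bottle_a top [([267.0, 154.0, 20.0, 18.0], 0.7), ([183.0, 214.0, 17.0, 17.0], 0.67), ([185.0, 195.0, 18.0, 18.0], 0.56), ([161.0, 250.0, 22.0, 18.0], 0.56)]
bottle_a scene [([282.0, 277.0, 25.0, 33.0], 0.91), ([351.
[... 153 characters left out ...]
 [([196.0, 144.0, 22.0, 29.0], 0.59), ([366.0, 145.0, 73.0, 48.0], 0.46), ([183.0, 215.0, 20.0, 17.0], 0.35)]
castor_left scene [([214.0, 288.0, 28.0, 43.0], 0.23)]
front_axle top [([183.0, 203.0, 89.0, 51.0], 0.96)]
front_axle scene [([295.0, 279.0, 57.0, 82.0], 0.82)]
jug top [([369.0, 144.0, 70.0, 49.0], 0.69)]
jug scene [([204.0, 114.0, 44.0, 83.0], 0.59)]
wine top [([301.0, 136.0, 29.0, 34.0], 0.66)]
wine scene [([200.0, 157.0, 33.0, 93.0], 0.92), ([213.0, 286.0, 30.0, 42.0], 0.15)]
glass_a top [([232.0, 143.0, 24.0, 24.0], 0.93), ([197.0, 144.0, 23.0, 28.0], 0.81)]
glass_a scene [([210.0, 246.0, 26.0, 42.0], 0.76), ([213.0, 288.0, 31.0, 43.0], 0.72), ([296.0, 280.0, 64.0, 87.0], 0.19)]
```

View pics/topc2.png

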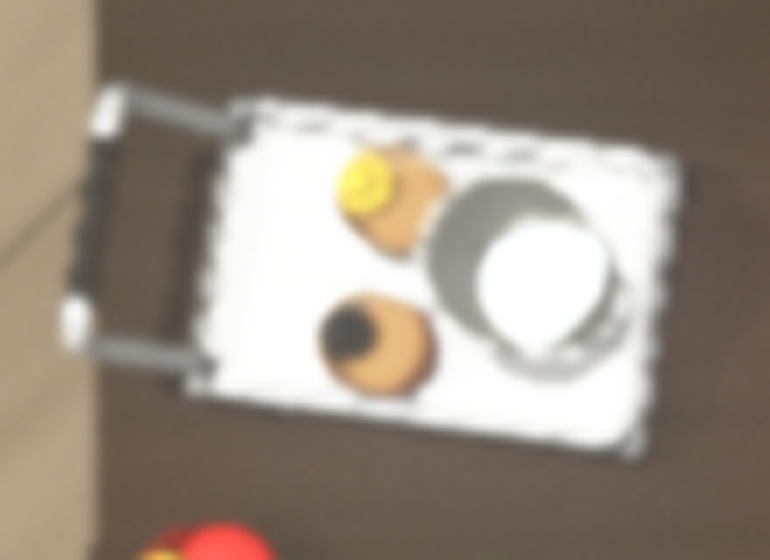

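View pics/scc.png

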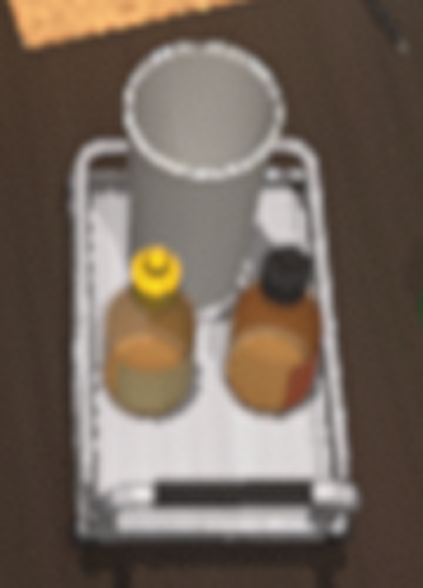

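View pics/topc.png

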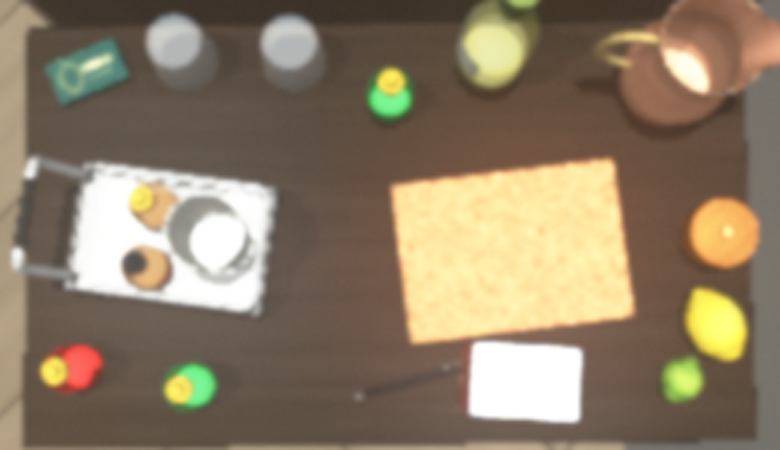

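```bash
cat > meas.py <<'E'
from h import *
def mat(c,im):
    hsv=cv2.cvtColor(im,cv2.COLOR_BGR2HSV)
    m=((hsv[...,0]>5)&(hsv[...,0]<25)&(hsv[...,1]>70)&(hsv[...,2]>150)).astype(np.uint8)
    g=w2p(c,[[.51,-.155,0]])[0]
    m=cv2.morphologyEx(cv2.morphologyEx(m,cv2.MORPH_CLOSE,np.ones((3,3))),cv2.MORPH_OPEN,np.ones((5,5)))
    cs,_=cv2.findContours(m,0,2); b=[x for x in cs if cv2.pointPolygonTest(x,(float(g[0]),float(g[1])),False)>0]
    if not b: return None
    P=ray_z(c,b[0][:,0,:],0.001)[:,:2]; return cv2.minAreaRect((P*1000).astype(np.float32))
def caddy(c,d,guess):
    C=cloud(c,d); r=np.linalg.norm(C[...,:2]-guess,axis=-1)
    m=(r<.2)&(d>0)&(C[...,2]>.035)&(C[...,2]<.085)
    return C[m]
if __name__=="__main__":
    for c in ["top","scene"]:
        im=cv2.imread(f"pics/{c}0.png"); d=np.load(f"pics/{c}0.npy"); print(c,mat(c,im))
        Q=caddy(c,d,[.53,.2]); print(len(Q), cv2.minAreaRect((Q[:,:2]*1000).astype(np.float32)))
        C=cloud(c,d); m=(d>0)&(C[...,2]>.14)&(C[...,2]<.185)&(C[...,1]>.28)&(C[...,1]<.4)&(C[...,0]>.4)&(C[...,0]<.65)
        B=C[m]; print("bar",len(B),B.mean(0),B.min(0),B.max(0)); print(np.round(B[:,:3]*1000).tolist()[:40])
E
python3 meas.py
```

```text
top ((507.3677978515625, -154.88084411621094), (179.02569580078125, 248.4940185546875), 6.355133533477783)
2116 ((539.6702270507812, 203.4171142578125), (206.97059631347656, 379.3578796386719), 80.76744079589844)
bar 183 [0.53937022 0.32761653 0.16644252] [0.48197086 0.31139239 0.14075374] [0.59488046 0.33906237 0.17940919]
[[594.0, 322.0, 156.0], [595.0, 320.0, 152.0], [590.0, 326.0, 164.0], [590.0, 322.0, 170.0], [590.0, 320.0, 166.0], [591.0, 318.0, 163.0], [591.0, 316.0, 160.0], [592.0, 316.0, 148.0], [593.0, 314.0, 143.0], [587.0, 324.0, 171.0], [587.0, 323.0, 166.0], [587.0, 320.0, 167.0], [588.0, 318.0, 160.0], [589.0, 317.0, 155.0], [589.0, 315.0, 150.0], [590.0, 313.0, 147.0], [590.0, 311.0, 141.0], [584.0, 324.0, 170.0], [584.0, 321.0, 171.0], [584.0, 319.0, 169.0], [585.0, 318.0, 160.0], [586.0, 317.0, 154.0], [587.0, 316.0, 148.0], [587.0, 314.0, 144.0], [587.0, 311.0, 141.0], [581.0, 327.0, 171.0], [581.0, 324.0, 172.0], [581.0, 322.0, 168.0], [581.0, 319.0, 170.0], [584.0, 317.0, 144.0], [584.0, 314.0, 142.0], [578.0, 327.0, 170.0], [578.0, 324.0, 173.0], [578.0, 322.0,
[... 696 characters left out ...]
0, 168.0], [535.0, 322.0, 165.0], [533.0, 322.0, 164.0], [531.0, 324.0, 167.0], [529.0, 325.0, 169.0], [527.0, 325.0, 168.0], [525.0, 325.0, 169.0], [523.0, 325.0, 167.0], [521.0, 324.0, 165.0], [519.0, 326.0, 169.0], [517.0, 326.0, 169.0], [515.0, 326.0, 166.0], [513.0, 327.0, 168.0], [511.0, 328.0, 169.0], [509.0, 328.0, 171.0], [507.0, 328.0, 169.0], [584.0, 316.0, 164.0], [582.0, 317.0, 166.0], [580.0, 318.0, 168.0], [578.0, 319.0, 170.0], [576.0, 319.0, 167.0], [574.0, 319.0, 167.0], [572.0, 320.0, 168.0], [570.0, 321.0, 171.0], [568.0, 321.0, 171.0], [566.0, 321.0, 169.0], [564.0, 321.0, 169.0], [562.0, 321.0, 168.0], [560.0, 322.0, 168.0], [558.0, 322.0, 169.0], [556.0, 322.0, 169.0]]
```

```bash
cat > cad.py <<'E'
from meas import *
def run(tag,g):
    # g: guess bar xy, heading
    g=np.array(g[:2]),g[2]
    for c in ["top","scene"]:
        d=np.load(f"pics/{c}{tag}.npy"); C=cloud(c,d)[d>0]
        h=np.array([np.cos(g[1]),np.sin(g[1])]); n=np.array([-h[1],h[0]])
        r=C[:,:2]-g[0]; a=r@h; b=r@n
        B=C[(abs(a)<.03)&(abs(b)<.065)&(C[:,2]>.155)&(C[:,2]<.185)]
        if len(B)>20:
            v=cv2.fitLine(B[:,:2].astype(np.float32),cv2.DIST_HUBER,0,.001,.001).ravel(); 
            ang=np.degrees(np.arctan2(v[1],v[0])); hd=(ang-90+90)%180-90
            hd=min([ang+90,ang-90],key=lambda q:abs((q-np.degrees(g[1])+180)%360-180))
            t=(B[:,:2]-v[2:])@v[:2]
            print(c,"bar mid",np.round(v[2:]+v[:2]*(t.min()+t.max())/2,4),"len",np.ptp(t),"hd",hd,"z",np.median(B[:,2]))
        T=C[(a>.0)&(a<.25)&(abs(b)<.095)&(C[:,2]>.038)&(C[:,2]<.08)]
        rr=cv2.minAreaRect((T[:,:2]*1000).astype(np.float32)); print(c,"tray",np.round(rr[0],1),np.round(rr[1],1),round(rr[2],2))
if __name__=="__main__":
    import sys
    run(sys.argv[1],[float(sys.argv[2]),float(sys.argv[3]),np.radians(float(sys.argv[4]))])
E
python3 cad.py 0 .54 .323 -98
```

```text
top bar mid [0.5392 0.3284] len 0.11102329605579728 hd -98.20722 z 0.16962186568486093
top tray [520.5 205.7] [206.3 136.3] 81.89
scene bar mid [0.5397 0.3294] len 0.11154507947663303 hd -98.689255 z 0.16821124312717758
scene tray [521.3 205. ] [206.4 136.2] 81.32
```

```bash
cat > rel.py <<'E'
from h import *
from scipy.spatial.transform import Rotation as Ro
def rel(P,yang,s=None):
    """P Nx3 world tcp, yang deg world angle of tool y -> units rows"""
    s=s or arm.read_state(); R=Ro.from_quat(s['orientation']).as_matrix()
    P=np.atleast_2d(P); d=(P-s['tool_pos'])@R/0.2
    cur=np.degrees(np.arctan2(R[1,1],R[0,1])); t=-((np.atleast_1d(yang)-cur+180)%360-180)/180
    return np.c_[d,t]
if __name__=="__main__":
    import sys
    a=list(map(float,sys.argv[1:5])); s=arm.read_state(); R=Ro.from_quat(s['orientation']).as_matrix()
    print(np.round(s['tool_pos'],4),"yang",np.degrees(np.arctan2(R[1,1],R[0,1])),"toolz",np.round(R[:,2],4),"t",s['t'],"F",np.round(s['force'],2),"gap",s['finger_gap']); print(np.round(rel(a[:3],a[3],s),4))
E
python3 rel.py .5395 .329 .253 81.6
```

```text
[0.1765 0.5209 0.2533] yang 71.27819897068487 toolz [ 0. -0. -1.] t 1.15 F [-0.81 -0.41  0.04] gap 0.08556068980565955
[[-2.0268e+00 -3.2620e-01  1.5000e-03 -5.7300e-02]]
```

Emit:
carry_out(
  steps="-0.2 -0.033 0 -0.01 1; -0.45 -0.073 0 -0.02 1; -0.7 -0.114 0 -0.03 1; -0.9 -0.146 0 -0.04 1; -1 -0.163 0 -0.057 1; -1 -0.163 0 -0.057 1",
)

```text
t: 1.75
tool_pos: [0.3575, 0.4246, 0.2532]
orientation: [0.075, 0.997, -0.0, 0.0]
force: [-0.1, 0.5, -0.6]
finger_gap: 0.0851
```

```bash
python3 rel.py .5395 .329 .253 81.6
```

```text
[0.3575 0.4246 0.2532] yang 81.43101119719982 toolz [ 3.e-04 -1.e-04 -1.e+00] t 1.75 F [-0.13  0.45 -0.58] gap 0.08510610747432465
[[-9.710e-01 -3.369e-01  1.300e-03 -9.000e-04]]
```

Emit:
carry_out(
  steps="-0.2 -0.07 0 0 1; -0.45 -0.156 0 0 1; -0.7 -0.243 0 0 1; -0.9 -0.312 0 0 1; -0.971 -0.337 0 -0.001 1; -0.971 -0.337 0 -0.001 1",
)

```text
t: 2.35
tool_pos: [0.5403, 0.3285, 0.2528]
orientation: [0.074, 0.997, -0.0, -0.0]
force: [-0.5, 0.1, -0.2]
finger_gap: 0.085
```

```bash
python3 rel.py .5395 .329 .168 81.6
python3 - <<'E'
from h import *
k=arm.camera_params("wrist"); p,d=arm.capture("wrist"); cv2.imwrite("pics/wrist1.png",p[:,:,::-1])
np.save("pics/wrist1.npy",d)
C=cloud("wrist",d,k); m=(d>0)&(C[...,2]>.155)&(C[...,2]<.18)&(C[...,1]>.3)&(C[...,1]<.35)&(abs(C[...,0]-.54)<.065)
B=C[m][:,:2]; print(len(B)); v=cv2.fitLine(B.astype(np.float32),cv2.DIST_HUBER,0,.001,.001).ravel(); t=(B-v[2:])@v[:2]
print(v, np.degrees(np.arctan2(v[1],v[0])), v[2:]+v[:2]*(t.min()+t.max())/2,np.ptp(t))
E
```

```text
[0.5403 0.3285 0.2528] yang 81.47306241776786 toolz [-2.e-04 -3.e-04 -1.e+00] t 2.35 F [-0.55  0.14 -0.22] gap 0.08495590067037177
[[ 0.0041  0.0019  0.424  -0.0007]]
1674
[ 0.9893234 -0.1457371  0.5319257  0.3286607] -8.379965 [0.53757196 0.32782894] 0.10969257237209834
```

View pics/wrist1.png

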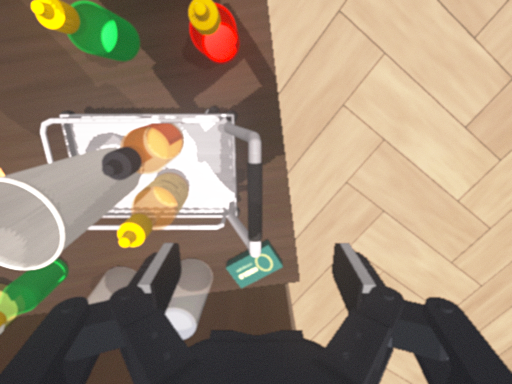

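The wrist picture shows the bar sleeve at (255,190), midway between the open fingers at columns 165 and 345. Both bottles and the tin sit well ahead of it, at columns below 190. All three cameras agree on the bar pose, so I'm descending to grip.

Emit:
carry_out(
  steps="0.003 0.001 0.1 0 1; 0.005 0.002 0.2 0 1; 0.006 0.002 0.3 0 1; 0.006 0.002 0.38 0 1; 0.006 0.002 0.424 0 1; 0.006 0.002 0.424 0 1; 0.006 0.002 0.424 0 0.6; 0.006 0.002 0.424 0 0.35; 0.006 0.002 0.424 0 0.2; 0.006 0.002 0.424 0 0.1; 0.006 0.002 0.424 0 0.05; 0.006 0.002 0.424 0 0",
)

```text
t: 3.6
tool_pos: [0.538, 0.33, 0.1684]
orientation: [0.074, 0.997, 0.0, -0.0]
force: [-1.0, -0.9, 2.6]
finger_gap: 0.0103
```

Emit:
carry_out(
  steps="0 0 0 0 0; 0 0 0 0 0; 0 0 0 0 0",
)

```text
t: 3.9
tool_pos: [0.5381, 0.33, 0.1685]
orientation: [0.074, 0.997, 0.0, 0.0]
force: [-0.3, 1.9, 1.8]
finger_gap: 0.0103
```

```bash
python3 - <<'E'
from h import *
for c in ["scene","top"]:
    p,d=arm.capture(c); cv2.imwrite(f"pics/{c}2.png",p[:,:,::-1]); np.save(f"pics/{c}2.npy",d)
E
python3 cad.py 2 .54 .328 -98.4;python3 rel.py .5395 .329 .168 81.6
```

```text
top tray [520.2 208. ] [205.5 135.9] 81.91
scene bar mid [0.5401 0.3324] len 0.11131790104020631 hd -98.563446 z 0.16755427398901668
scene tray [522.2 209.4] [202.8 135.8] 81.32
[0.5381 0.33   0.1685] yang 81.53296559223197 toolz [ 0.e+00  3.e-04 -1.e+00] t 4.0 F [ 1.68 -0.07  0.87] gap 0.009895838510736454
[[-0.0078 -0.0039  0.0023 -0.0004]]
```

Gripped, with a gap of 10 mm on the sleeve. Next is the straight forward push of 80 mm along tool −y.

Emit:
carry_out(
  steps="0 -0.015 0 0 0; 0 -0.045 0 0 0; 0 -0.085 0 0 0; 0 -0.125 0 0 0; 0 -0.165 0 0 0; 0 -0.205 0 0 0; 0 -0.245 0 0 0; 0 -0.285 0 0 0; 0 -0.325 0 0 0; 0 -0.365 0 0 0; 0 -0.39 0 0 0; 0 -0.4 0 0 0",
)

```text
t: 5.2
tool_pos: [0.5263, 0.2503, 0.1685]
orientation: [0.074, 0.997, 0.0, 0.0]
force: [1.2, 0.8, 2.0]
finger_gap: 0.0105
```

```bash
python3 - <<'E'
from h import *
for c in ["scene","top","wrist"]:
    p,d=arm.capture(c); cv2.imwrite(f"pics/{c}3.png",p[:,:,::-1]); np.save(f"pics/{c}3.npy",d)
s=cv2.imread("pics/scene3.png"); cv2.imwrite("pics/scc3.png",cv2.resize(s[150:320,210:350],None,fx=3.5,fy=3.5,interpolation=cv2.INTER_CUBIC))
E
python3 cad.py 3 .526 .251 -98.4;python3 rel.py .526 .251 .168 81.6
```

```text
top tray [509.8 128.3] [205.9 133.2] 81.03
scene bar mid [0.5289 0.253 ] len 0.1104864900361803 hd -98.52784 z 0.1674430290933828
scene tray [511.3 128.4] [205.6 135.8] 81.43
[0.5263 0.2507 0.1684] yang 81.53152186337856 toolz [-2.e-04 -1.e-04 -1.e+00] t 5.35 F [-0.53 -0.92  2.7 ] gap 0.010574126101231773
[[ 0.0015  0.0012  0.002  -0.0004]]
```

View pics/scc3.png

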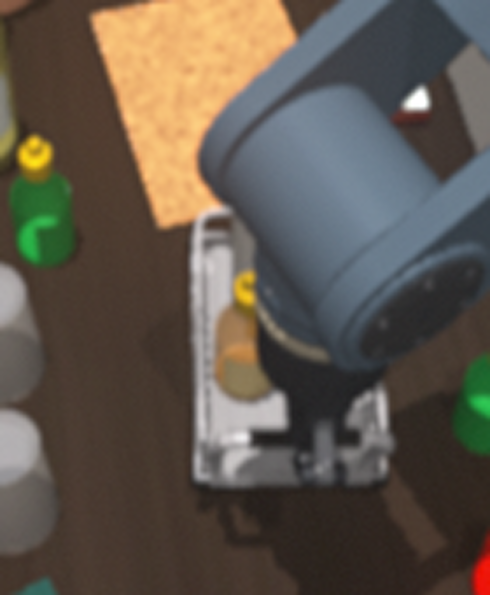

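View pics/wrist3.png

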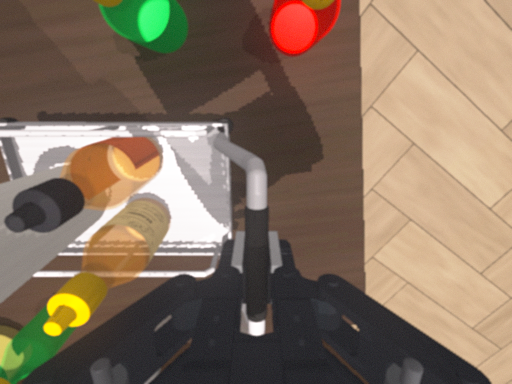

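```bash
cat > plan.py <<'E'
from rel import *
import sys
from scipy.optimize import fsolve
M=np.array([.5074,-.1557]); HM=np.radians(-83.67)
def u(a): return np.array([np.cos(a),np.sin(a)])
def path(tray,hd,W,ramp,off,fr,to_end=0.0):
    """tray xy, hd deg; fr = list of s (m) to sample"""
    F=np.array(tray)+.07*u(np.radians(hd)); h0=np.radians(hd); D=HM-h0
    s=np.arange(0,.45,.0005)
    def prof(s0):
        k=np.clip(np.minimum((s-s0)/ramp,(s0+W-s)/ramp),0,1); k*=D/(k.sum()*.0005)
        th=h0+np.cumsum(k)*.0005; P=F+np.cumsum(np.c_[np.cos(th),np.sin(th)],0)*.0005
        return k,th,P
    n=np.array([-np.sin(HM),np.cos(HM)])
    best=min(np.arange(0,.15,.0005),key=lambda q:abs((prof(q)[2][-1]-M)@n))
    k,th,P=prof(best); uu=(P-M)@u(HM); end=s[np.argmin(abs(uu-.07-to_end))]
    print("F0 mat frame",(F-M)@u(HM),(F-M)@n,"s0",best,"resid n",(P[-1]-M)@n,"end s",end,"kmax",k.max(),"castor deg",np.degrees(np.arctan(.132*k.max())))
    out=[]
    for x in fr:
        i=int(round(min(x,end)/.0005)); hh=np.array([np.cos(th[i]),np.sin(th[i])]); l=np.array([-hh[1],hh[0]])
        out.append(np.r_[P[i]-.195*hh+off[0]*hh+off[1]*l,np.degrees(th[i])])
    return np.array(out),end
E
python3 - <<'E'
from plan import *
fr=np.array([2,6,12,19,26,33,40,47,54,60,64,66])/1000
o,e=path([.5105,.1284],-98.5,.12,.02,(.0019,-.0024),np.r_[0,fr])
print(np.round(o,4).tolist())
r=rel(np.c_[o[:,:2],np.full(len(o),.1685)],o[:,2]+180); print(np.round(r,4))
E
```

```text
F0 mat frame -0.2143578902528145 0.016487833471236037 s0 0.004 resid n 3.360241729134603e-05 end s 0.28550000000000003 kmax 2.5883232807075918 castor deg 18.86317743060115
[[0.5262, 0.25, -98.5], [0.526, 0.248, -98.5], [0.5253, 0.2441, -98.4815], [0.5236, 0.2383, -98.2479], [0.5206, 0.2316, -97.638], [0.5166, 0.225, -96.6833], [0.5123, 0.2184, -95.6452], [0.5082, 0.2117, -94.6071], [0.5042, 0.2049, -93.569], [0.5004, 0.198, -92.5309], [0.4972, 0.1921, -91.6411], [0.4951, 0.1881, -91.0479], [0.494, 0.1861, -90.7513]]
[[-5.000e-04 -3.500e-03 -5.000e-04  2.000e-04]
 [-5.000e-04 -1.350e-02 -5.000e-04  2.000e-04]
 [-1.000e-04 -3.350e-02 -5.000e-04  1.000e-04]
 [ 3.800e-03 -6.360e-02 -5.000e-04 -1.200e-03]
 [ 1.370e-02 -9.880e-02 -5.000e-04 -4.600e-03]
 [ 2.900e-02 -1.344e-01 -5.000e-04 -9.900e-03]
 [ 4.500e-02 -1.703e-01 -5.000e-04 -1.570e-02]
 [ 6.040e-02 -2.064e-01 -5.000e-04 -2.150e-02]
 [ 7.510e-02 -2.429e-01 -5.000e-04 -2.720e-02]
 [ 8.920e-02 -2.796e-01 -4.000e-04 -3.300e-02]
 [ 1.007e-01 -3.113e-01 -4.000e-04 -3.790e-02]
 [ 1.081e-01 -3.325e-01 -4.000e-04 -4.120e-02]
 [ 1.118e-01 -3.431e-01 -4.000e-04 -4.290e-02]]
```

Emit:
carry_out(
  steps="0 -0.012 0 0 0; 0 -0.032 0 0 0; 0.004 -0.062 0 -0.001 0; 0.014 -0.098 0 -0.005 0; 0.029 -0.134 0 -0.01 0; 0.045 -0.17 0 -0.016 0; 0.06 -0.206 0 -0.021 0; 0.075 -0.243 0 -0.027 0; 0.089 -0.28 0 -0.033 0; 0.101 -0.311 0 -0.038 0; 0.108 -0.333 0 -0.041 0; 0.112 -0.343 0 -0.043 0",
)

```text
t: 6.55
tool_pos: [0.4938, 0.1857, 0.1684]
orientation: [0.006, 1.0, -0.0, -0.0]
force: [-0.4, 0.7, 3.3]
finger_gap: 0.0105
```

```bash
python3 - <<'E'
from h import *
for c in ["scene","top"]:
    p,d=arm.capture(c); cv2.imwrite(f"pics/{c}4.png",p[:,:,::-1]); np.save(f"pics/{c}4.npy",d)
E
python3 cad.py 4 .496 .188 -90.8;python3 rel.py .494 .1861 .1685 89.2
```

```text
top tray [493.7  63. ] [203.7 134.4] 89.32
scene bar mid [0.4965 0.1889] len 0.10830983957694823 hd -90.627716 z 0.1672201604576085
scene tray [494.8  61.4] [207.1 136. ] 89.39
[0.4939 0.1858 0.1684] yang 89.27823741613028 toolz [-4.e-04 -5.e-04 -1.e+00] t 6.65 F [ 0.02 -0.45  2.54] gap 0.010697224862441177
[[-0.0006  0.0014 -0.0006  0.0004]]
```

View pics/top4.png

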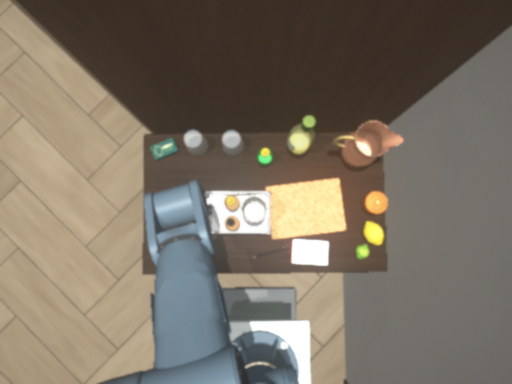

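Run:
```python
from plan import *
fr=np.array([2,6,13,21,29,37,45,53,61,68,73,75])/1000
for W in (.06,.07,.05):
    o,e=path([.4943,.0622],-90.7,W,.015,(.0016,-.0021),np.r_[0,fr])
    if W==.06: r=rel(np.c_[o[:,:2],np.full(len(o),.1685)],o[:,2]+180); print(np.round(o[-1],4),np.round(r,4))
```

```text
F0 mat frame -0.14854212533212147 0.002437140637388481 s0 0.0 resid n -0.0012381687414895139 end s 0.218 kmax 2.7265921425600337 castor deg 19.794319485951217
[  0.4747   0.1089 -83.67  ] [[ 9.000e-04 -3.600e-03 -6.000e-04 -1.000e-04]
 [ 1.300e-03 -1.360e-02 -6.000e-04 -3.000e-04]
 [ 4.200e-03 -3.360e-02 -6.000e-04 -1.200e-03]
 [ 1.590e-02 -6.890e-02 -5.000e-04 -5.200e-03]
 [ 3.560e-02 -1.096e-01 -5.000e-04 -1.210e-02]
 [ 5.470e-02 -1.508e-01 -5.000e-04 -1.900e-02]
 [ 7.290e-02 -1.925e-01 -5.000e-04 -2.590e-02]
 [ 9.010e-02 -2.345e-01 -4.000e-04 -3.290e-02]
 [ 1.006e-01 -2.760e-01 -4.000e-04 -3.790e-02]
 [ 9.970e-02 -3.163e-01 -4.000e-04 -3.920e-02]
 [ 9.540e-02 -3.510e-01 -4.000e-04 -3.920e-02]
 [ 9.240e-02 -3.758e-01 -4.000e-04 -3.920e-02]
 [ 9.110e-02 -3.857e-01 -4.000e-04 -3.920e-02]]
F0 mat frame -0.14854212533212147 0.002437140637388481 s0 0.0 resid n -0.0018508521053750022 end s 0.218 kmax 2.230848116640027 castor deg 16.408222431335755
F0 mat frame -0.14854212533212147 0.002437140637388481 s0 0.0 resid n -0.0006255011715464841 end s 0.218 kmax 3.505618469005756 castor deg 24.831945476180216
```

Emit:
carry_out(
  steps="0.001 -0.012 0 0 0; 0.004 -0.032 0 -0.001 0; 0.016 -0.068 0 -0.005 0; 0.036 -0.109 0 -0.012 0; 0.055 -0.151 0 -0.019 0; 0.073 -0.192 0 -0.026 0; 0.09 -0.234 0 -0.033 0; 0.101 -0.276 0 -0.038 0; 0.1 -0.316 0 -0.039 0; 0.096 -0.351 0 -0.04 0; 0.093 -0.376 0 -0.04 0; 0.092 -0.386 0 -0.04 0",
)

```text
t: 7.85
tool_pos: [0.4745, 0.1083, 0.1684]
orientation: [-0.056, 0.998, -0.0, -0.0]
force: [-0.1, 1.2, 5.1]
finger_gap: 0.0104
```

```bash
python3 - <<'E'
from h import *
for c in ["scene","top"]:
    p,d=arm.capture(c); cv2.imwrite(f"pics/{c}5.png",p[:,:,::-1]); np.save(f"pics/{c}5.npy",d)
E
python3 cad.py 5 .476 .111 -83.7;python3 rel.py .4747 .1089 .1685 96.33
```

```text
top tray [491.6 -26.9] [135.6 178.4] 6.38
scene bar mid [0.4773 0.1117] len 0.1108190832766035 hd -83.651535 z 0.16691303692830675
scene tray [490.6 -13.4] [138.1 205.8] 6.16
[0.4746 0.1085 0.1684] yang 96.45562303045716 toolz [-6.e-04 -8.e-04 -1.e+00] t 7.95 F [-0.86 -0.86  3.91] gap 0.010135749492372103
[[-0.001   0.0021 -0.0007  0.0007]]
```

View pics/scene5.png

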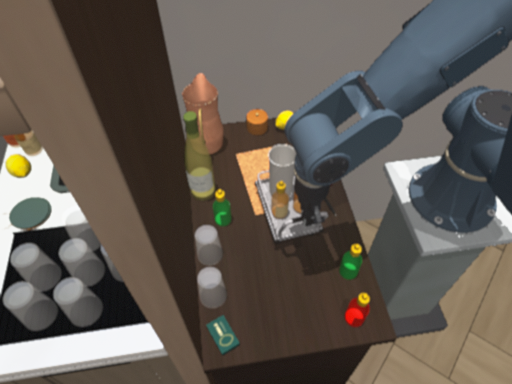

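Run:
```python
from plan import *
hm=u(HM); n=np.array([-hm[1],hm[0]])
fr=np.r_[0,np.array([2,7,14,22,30,38,46,54,62,70,77,80])/1000]
t0=np.array([.4903,-.0139]); th0=np.radians(-83.56)-HM
uF=(t0-M)@hm+.07; nF=(t0-M)@n+.07*np.sin(th0); print(uF,nF)
L=.08; x=np.clip(fr/L,0,1)
# quintic from (nF,th0) to 0
from scipy.interpolate import BPoly
b=BPoly.from_derivatives([0,L],[[nF,th0,0],[0,0,0]]); nn=b(fr); th=np.arctan(b(fr,1)); print(np.degrees(th).round(2))
out=[]
for i,s in enumerate(fr):
    a=HM+th[i]; hh=u(a); l=np.array([-hh[1],hh[0]])
    P=M+(uF+s)*hm+nn[i]*n-.195*hh+.0016*hh-.0021*l; z=.1687+.0006*min(1,max(0,(s-.05)/.03))
    out.append([*P,z,np.degrees(a)+180-.0])
out=np.array(out); print(np.round(rel(out[:,:3],out[:,3]),4))
```

```text
-0.07282085272665387 -0.001227236122175449
[0.11 0.12 0.27 0.62 1.07 1.43 1.6  1.52 1.22 0.77 0.3  0.03 0.  ]
[[ 9.000e-04  2.000e-04 -1.700e-03  1.000e-04]
 [ 1.200e-03 -9.800e-03 -1.700e-03  0.000e+00]
 [ 3.500e-03 -3.480e-02 -1.700e-03 -8.000e-04]
 [ 9.200e-03 -6.990e-02 -1.600e-03 -2.700e-03]
 [ 1.640e-02 -1.101e-01 -1.600e-03 -5.300e-03]
 [ 2.170e-02 -1.503e-01 -1.600e-03 -7.300e-03]
 [ 2.350e-02 -1.904e-01 -1.500e-03 -8.200e-03]
 [ 2.120e-02 -2.304e-01 -1.500e-03 -7.700e-03]
 [ 1.520e-02 -2.702e-01 -1.900e-03 -6.100e-03]
 [ 7.000e-03 -3.100e-01 -2.700e-03 -3.600e-03]
 [-1.200e-03 -3.499e-01 -3.400e-03 -1.000e-03]
 [-5.700e-03 -3.848e-01 -4.100e-03  5.000e-04]
 [-6.200e-03 -3.998e-01 -4.400e-03  7.000e-04]]
```

Emit:
carry_out(
  steps="0.001 -0.01 -0.002 0 0; 0.003 -0.035 -0.002 -0.001 0; 0.009 -0.07 -0.002 -0.003 0; 0.016 -0.11 -0.002 -0.005 0; 0.021 -0.15 -0.002 -0.007 0; 0.023 -0.19 -0.002 -0.008 0; 0.021 -0.23 -0.002 -0.008 0; 0.015 -0.27 -0.002 -0.006 0; 0.007 -0.31 -0.003 -0.004 0; -0.001 -0.35 -0.003 -0.001 0; -0.006 -0.385 -0.004 0.0005 0; -0.006 -0.4 -0.004 0.0005 0",
)

```text
t: 9.15
tool_pos: [0.4848, 0.0284, 0.169]
orientation: [-0.055, 0.998, -0.0, -0.001]
force: [-0.3, 1.1, -4.4]
finger_gap: 0.0107
```

```bash
python3 - <<'E'
from h import *
for c in ["scene","top"]:
    p,d=arm.capture(c); cv2.imwrite(f"pics/{c}6.png",p[:,:,::-1]); np.save(f"pics/{c}6.npy",d)
E
python3 cad.py 6 .485 .032 -83.7;python3 rel.py .4747 .1089 .1685 96.33
```

```text
top tray [500.1 -97.8] [136.3 193.6] 6.09
scene bar mid [0.4883 0.033 ] len 0.1106474134412321 hd -84.843414 z 0.16698706357298337
scene tray [501.  -92.7] [134.9 207. ] 6.47
[0.4846 0.0287 0.169 ] yang 96.34680688270159 toolz [-0.0011 -0.001  -1.    ] t 9.25 F [-0.1  -0.61 -5.08] gap 0.010235266629337502
[[5.000e-03 4.041e-01 1.900e-03 1.000e-04]]
```

View pics/scene6.png

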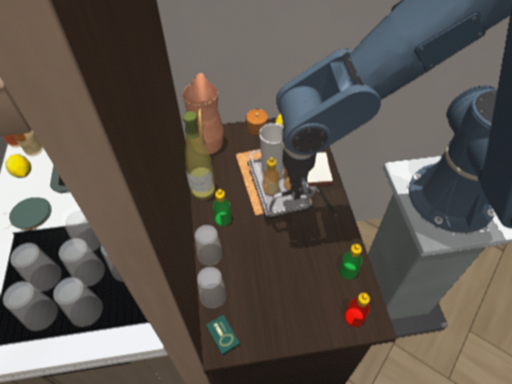

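View pics/top6.png

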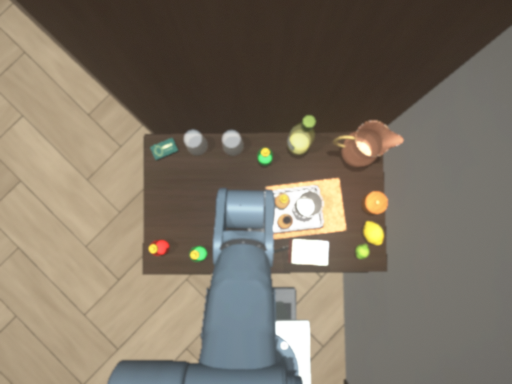

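Tray is now at about u = −63 mm and n ≈ 0 in the mat frame. Vertical pull is −5 N, so I'll ease z down before continuing and watch the force.

Emit:
carry_out(
  steps="0 0 0.0015 0 0; 0 -0.01 0.0015 0 0; 0 -0.03 0.0015 0 0; 0 -0.055 0.0015 0 0; 0 -0.08 0.001 0 0; 0 -0.105 0.0005 0 0; 0 -0.13 0 0 0; 0 -0.15 0 0 0; 0 -0.16 0 0 0",
)

```text
t: 10.15
tool_pos: [0.4881, -0.0036, 0.1689]
orientation: [-0.055, 0.998, -0.001, -0.001]
force: [-0.1, 1.1, -4.9]
finger_gap: 0.0103
```

```bash
python3 - <<'E'
from h import *
for c in ["scene","top"]:
    p,d=arm.capture(c); cv2.imwrite(f"pics/{c}7.png",p[:,:,::-1]); np.save(f"pics/{c}7.npy",d)
E
python3 cad.py 7 .489 .0 -83.7;python3 rel.py .4747 .1089 .1685 96.33
```

```text
top tray [ 505.4 -128.7] [133.5 194.9] 5.31
scene bar mid [0.4914 0.0009] len 0.11028817611888816 hd -85.64853 z 0.16686775149369795
scene tray [ 504.1 -123.9] [135.8 205. ] 5.63
[ 0.4881 -0.0035  0.1689] yang 96.3293163497156 toolz [-0.0013 -0.0013 -1.    ] t 10.25 F [-1.21 -0.61 -5.36] gap 0.010553889667749757
[[ 0.0048  0.566   0.0013 -0.    ]]
```

```bash
cat > ov.py <<'E'
from plan import *
def overlay(tag,tray,hd,out,f=4):
    h=u(np.radians(hd)); l=np.array([-h[1],h[0]])
    def rect(c,hx,hy,z,h,l): return np.array([[*(c+a*hx*h+b*hy*l),z] for a,b in((1,1),(1,-1),(-1,-1),(-1,1))])
    hm=u(HM); n=np.array([-hm[1],hm[0]])
    ims=[]
    for c in ("scene","top"):
        im=cv2.imread(f"pics/{c}{tag}.png"); q0=w2p(c,[[.505,-.11,.05]])[0].astype(int); x0,y0=q0-[48,60]
        cr=cv2.resize(im[y0:y0+120,x0:x0+96],None,fx=f,fy=f,interpolation=cv2.INTER_CUBIC)
        for R,col in((rect(np.array(tray),.1,.065,.044,h,l),(0,255,0)),(rect(M,.12,.085,.001,hm,n),(255,0,255)),(rect(np.array(tray)-.125*h,.0,.052,.165,h,l),(0,0,255))):
            p=((w2p(c,R)-[x0,y0]+.5)*f-.5)
            cv2.polylines(cr,[np.round(p*8).astype(int)],True,col,1,cv2.LINE_AA,3)
        ims.append(cr)
    cv2.imwrite(out,np.hstack(ims))
if __name__=="__main__":
    import sys; overlay(sys.argv[1],[float(sys.argv[2]),float(sys.argv[3])],float(sys.argv[4]),sys.argv[5])
E
python3 ov.py 7 .5042 -.1245 -83.7 pics/ov7.png
python3 - <<'E'
from meas import *
for t in (5,6,7):
  for c in("scene","top"):
    d=np.load(f"pics/{c}{t}.npy"); C=cloud(c,d)[d>0]
    g={5:(.4903,-.0139),6:(.5003,-.0935),7:(.504,-.125)}[t]; hd=np.radians(-83.7); h=np.array([np.cos(hd),np.sin(hd)]); l=np.array([-h[1],h[0]])
    r=C[:,:2]-g; a=r@h;b=r@l; z=C[:,2]
    for sgn in (1,-1):
        # side rail points: outermost b per a-bin
        m=(z>.04)&(z<.09)&(abs(a)<.08)&(b*sgn>.05)&(b*sgn<.08)
        bins=np.arange(-.08,.081,.008); X=[];Y=[]
        for i in range(len(bins)-1):
            k=m&(a>=bins[i])&(a<bins[i+1])
            if k.sum()>2: X.append(bins[i]+.004);Y.append(np.max(b[k]*sgn)*sgn)
        if len(X)>5:
            from scipy.stats import theilslopes
            s=theilslopes(Y,X); print(t,c,sgn,len(X),"dang",np.degrees(s[0]).round(2),"off",round(s[1],4))
E
```

```text
5 scene 1 20 dang 0.03 off 0.0652
5 top 1 19 dang -0.12 off 0.0615
5 top -1 19 dang -0.65 off -0.0643
6 scene 1 20 dang -0.26 off 0.0652
6 top 1 15 dang -0.09 off 0.0617
6 top -1 17 dang -0.16 off -0.0648
7 scene 1 20 dang -0.15 off 0.0647
7 top 1 13 dang -0.91 off 0.0615
7 top -1 16 dang -0.47 off -0.0647
```

View pics/ov7.png

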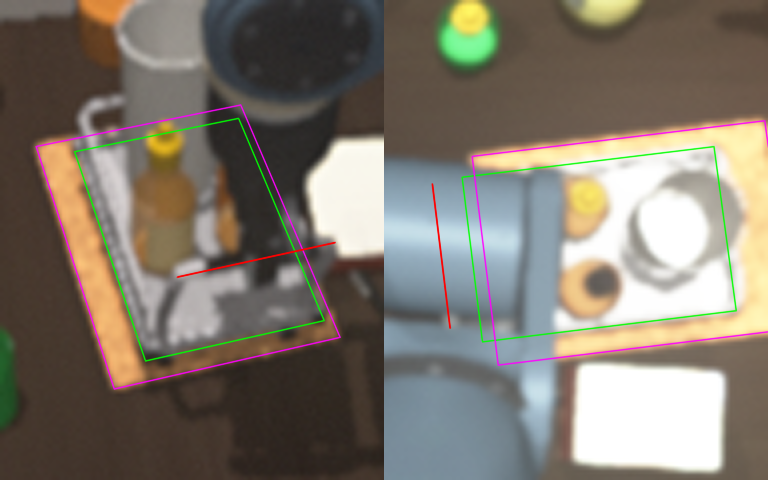

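Emit:
carry_out(
  steps="0 0 0.0015 0 0; 0 -0.01 0.002 0 0; 0 -0.03 0.002 0 0; 0 -0.055 0.002 0 0; 0 -0.08 0.002 0 0; 0 -0.105 0.002 0 0; 0 -0.13 0.002 0 0; 0 -0.147 0.002 0 0; 0 -0.155 0.002 0 0; 0 -0.155 0.002 0 0",
)

```text
t: 11.25
tool_pos: [0.4917, -0.0346, 0.1686]
orientation: [-0.055, 0.998, -0.001, -0.001]
force: [-0.6, -0.7, -0.5]
finger_gap: 0.0101
```

```bash
python3 - <<'E'
from h import *
for c in ["scene","top"]:
    p,d=arm.capture(c); cv2.imwrite(f"pics/{c}8.png",p[:,:,::-1]); np.save(f"pics/{c}8.npy",d)
E
python3 cad.py 8 .493 -.031 -83.7;python3 rel.py .4747 .1089 .1685 96.33; python3 ov.py 8 .5074 -.1557 -83.67 pics/ov8.png
```

```text
top tray [ 508.1 -157.7] [133.3 199.3] 5.17
scene bar mid [ 0.4953 -0.0294] len 0.10658568760565831 hd -85.41249 z 0.16657987862789533
scene tray [ 508.3 -155.6] [135.8 205.5] 5.83
[ 0.4916 -0.0344  0.1686] yang 96.32926638443266 toolz [-0.0012 -0.0014 -1.    ] t 11.35 F [-0.3  -1.36 -0.3 ] gap 0.010355985101979551
[[ 5.000e-03  7.212e-01 -6.000e-04 -0.000e+00]]
```

View pics/ov8.png

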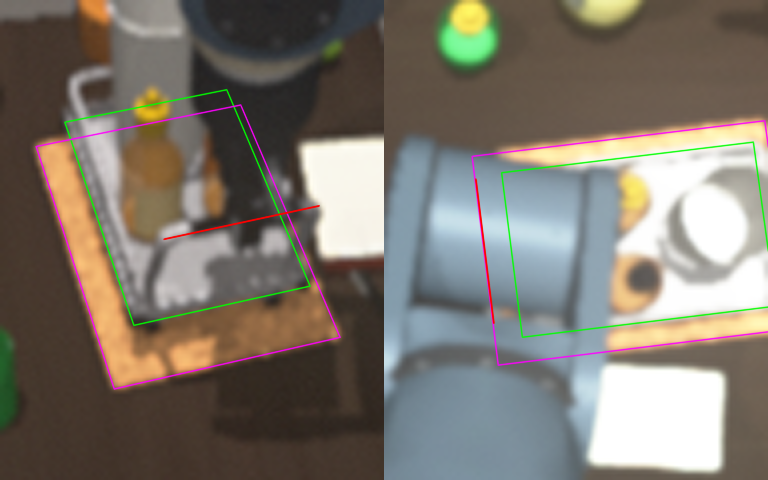

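Force is near zero and the tray outline sits centred. Releasing, then rising straight up.

Emit:
carry_out(
  steps="0 0 0 0 0.1; 0 0 0 0 0.2; 0 0 0 0 0.35; 0 0 0 0 0.6; 0 0 0 0 1; 0 0 0 0 1; 0 0 0 0 1; 0 0 -0.06 0 1; 0 0 -0.18 0 1; 0 0 -0.36 0 1; 0 0 -0.55 0 1; 0 0 -0.7 0 1",
)

```text
t: 12.55
tool_pos: [0.4918, -0.0342, 0.3118]
orientation: [-0.055, 0.998, -0.001, 0.001]
force: [0.2, -0.1, -0.3]
finger_gap: 0.0855
```

Emit:
carry_out(
  steps="0 0.2 0 0 1; 0.1 0.4 0 0 1; 0.3 0.65 0 0 1; 0.5 0.9 0 0 1; 0.5 1 0 0 1; 0.5 1 0 0 1",
)

```text
t: 13.15
tool_pos: [0.3679, 0.1567, 0.3124]
orientation: [-0.058, 0.998, -0.0, 0.001]
force: [-0.3, -0.0, -0.4]
finger_gap: 0.0855
```

```bash
python3 - <<'E'
from h import *
for c in ["scene","top","wrist"]:
    p,d=arm.capture(c); cv2.imwrite(f"pics/{c}9.png",p[:,:,::-1]); np.save(f"pics/{c}9.npy",d)
E
python3 cad.py 9 .493 -.031 -83.7; python3 ov.py 9 .5074 -.1557 -83.67 pics/ov9.png
```

```text
top bar mid [ 0.4916 -0.0314] len 0.11014752470170489 hd -83.8073 z 0.1695747629189176
top tray [ 505.4 -155. ] [135.  205.7] 6.04
scene bar mid [ 0.4943 -0.0303] len 0.11028753570433925 hd -84.291756 z 0.16743777299308796
scene tray [ 507.8 -156. ] [135.  207.9] 6.31
```

View pics/ov9.png

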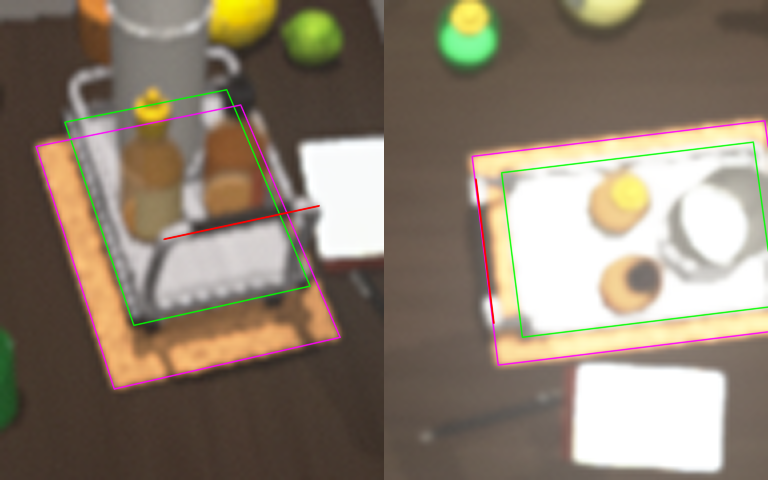

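View pics/wrist9.png

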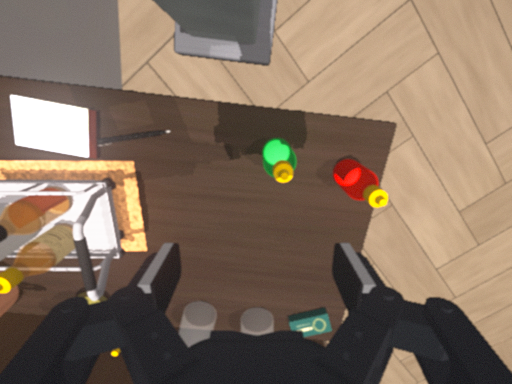

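View pics/scene9.png

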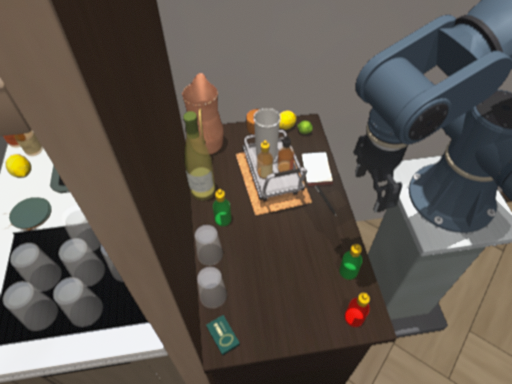

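The overlay shows the tray within about 1 mm of the mat centre and aligned to within about 0.3°. The tin and both bottles are upright, and the bystanders haven't moved. Handing in.

```bash
python3 -c "
from rig import arm
print(arm.hand_in())"
```

```text
the job is handed in; nothing more can be done
None
```

The caddy is parked on the cork mat with its tray over the middle and lined up with the mat's long sides. I handed the job in at about 13 s, with the gripper open and clear.

**What I did:**
- I gripped the push bar on its sleeve and pushed the caddy 80 mm straight ahead. The front wheels were then still about 80–95 mm short of the mat.
- I turned it about 15° to the left, corrected its sideways position slightly, and finished with about 60 mm straight.
- I then released the bar and lifted the gripper straight up.

**Last checks:**
- **Position:** the top and scene cameras put the tray centre at (505.4, −155.0) and (507.8, −156.0) mm, against a mat centre of about (507.4, −155.7) mm. That is within 2 mm in each view.
- **Alignment:** the tray sits at 6.0° and 6.3°, against the mat's 6.3°. The bar alone read up to 0.6° off in the scene view.
- **Loose items:** the tin and both bottles stand upright, and nothing else on the stand looks moved.

**Not confirmed:**
- **Castors:** I could never clearly see them. That they trail straight rests on the distances rolled straight: 80 mm before the mat and about 60 mm at the end.
- **Wheels on the stand:** the bar was pulled upwards with about 5 N for a moment near the mat's edge. That is close to what I estimate would lift the rear wheels. I eased it to about 0 N before release and saw no sign of lifting.

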